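Transfer the measured samples to the outgoing rack in reverse order

TASK

The four samples in the black rack have been measured and must go to the next station last one first: move them to the blue rack in reverse order, so that the sample leftmost in the black rack ends up in the rightmost nest of the blue rack, the second from the left in the second from the right, and so on (left and right as the robot sees them). Stand each one upright, flat on the floor of its nest, and leave the coloured inserts where they are.

Things in the scene. Friction and masses are not known exactly. Their poses are not given: they have to be found in the camera images.
- black_rack: Black starting rack: plate 72 x 266 x 14 mm, fixed, with a row of four square nests 38 x 38 mm, 3 mm deep. Origin: centre of the underside; x across the row, away from the robot; y along the row to the robot's left; z up. Nest centres at x = 0, y = +93, +31, -31, -93 mm (from the left); nest floor z = 11 mm. Each nest holds an insert with a part on it.
- blue_rack: Blue receiving rack, empty at the start: plate 72 x 266 x 14 mm, fixed, with a row of four square nests 38 x 38 mm, 3 mm deep. Origin: centre of the underside; x across the row, away from the robot; y along the row to the robot's left; z up. Nest centres at x = 0, y = +93, +31, -31, -93 mm (from the left); nest floor z = 11 mm.
- brass_bushing: Brass-coloured plain bushing, round, 22 mm diameter, 18 mm high, about 30 g. Stands upright on its end; origin: centre of its underside, z up along its axis. Loose, to be moved.
- steel_bushing: Light grey steel bushing, 24 mm high, 21 mm wide collar at the foot and a narrower barrel above it, about 30 g. Stands upright on its end; origin: centre of its underside, z up along its axis. Loose, to be moved.
- ground_pin: Plain light grey ground steel pin, 16 mm diameter, 70 mm high, about 110 g. Stands upright on its end; origin: centre of its underside, z up along its axis. Loose, to be moved.
- hexagon_nut: Dark blue-grey plain hexagonal block (nut blank without a hole), 19 mm across flats, 22 mm across corners, 10 mm high, about 30 g; its x axis runs across two flats. Stands upright on its end; origin: centre of its underside, z up along its axis. Loose, to be moved.
- brass_bushing_insert: Red plastic insert, 36.5 x 36.5 x 5 mm, fixed in one of the black rack's nests; the brass bushing stands on it at the start. It stays there and so marks where that part came from. Origin: centre of the underside, on the nest floor; its top is 5 mm higher (2 mm above the plate). Axes as the rack's.
- steel_bushing_insert: Green plastic insert, 36.5 x 36.5 x 5 mm, fixed in one of the black rack's nests; the steel bushing stands on it at the start. It stays there and so marks where that part came from. Origin: centre of the underside, on the nest floor; its top is 5 mm higher (2 mm above the plate). Axes as the rack's.
- ground_pin_insert: Orange plastic insert, 36.5 x 36.5 x 5 mm, fixed in one of the black rack's nests; the ground pin stands on it at the start. It stays there and so marks where that part came from. Origin: centre of the underside, on the nest floor; its top is 5 mm higher (2 mm above the plate). Axes as the rack's.
- hexagon_nut_insert: Yellow plastic insert, 36.5 x 36.5 x 5 mm, fixed in one of the black rack's nests; the hexagon nut stands on it at the start. It stays there and so marks where that part came from. Origin: centre of the underside, on the nest floor; its top is 5 mm higher (2 mm above the plate). Axes as the rack's.

How it is judged (in metres and radians):
At the end, for the whole second after the job is handed in: Each part stands in the blue rack in the mirror nest of its insert's nest in the black rack (1st from left to 4th, 2nd to 3rd, and so on): within 13 mm of the nest centre along and across, underside within 2 mm of the nest floor, upright within 0.1 rad, released, at rest (((y of brass_bushing_insert in the frame of black_rack between 0.073 and 0.113 m and y of brass_bushing in the frame of blue_rack between -0.106 and -0.08 m) or (y of brass_bushing_insert in the frame of black_rack between 0.011 and 0.051 m and y of brass_bushing in the frame of blue_rack between -0.044 and -0.018 m) or (y of brass_bushing_insert in the frame of black_rack between -0.051 and -0.011 m and y of brass_bushing in the frame of blue_rack between 0.018 and 0.044 m) or (y of brass_bushing_insert in the frame of black_rack between -0.113 and -0.073 m and y of brass_bushing in the frame of blue_rack between 0.08 and 0.106 m)) and x of brass_bushing in the frame of blue_rack between -0.013 and 0.013 m and z of brass_bushing in the frame of blue_rack between 0.009 and 0.013 m and angle between each of brass_bushing, steel_bushing, ground_pin, hexagon_nut's own z axis and vertical below 0.1 rad and linear speed of each of brass_bushing, steel_bushing, ground_pin, hexagon_nut below 0.02 m/s and ((y of steel_bushing_insert in the frame of black_rack between 0.073 and 0.113 m and y of steel_bushing in the frame of blue_rack between -0.106 and -0.08 m) or (y of steel_bushing_insert in the frame of black_rack between 0.011 and 0.051 m and y of steel_bushing in the frame of blue_rack between -0.044 and -0.018 m) or (y of steel_bushing_insert in the frame of black_rack between -0.051 and -0.011 m and y of steel_bushing in the frame of blue_rack between 0.018 and 0.044 m) or (y of steel_bushing_insert in the frame of black_rack between -0.113 and -0.073 m and y of steel_bushing in the frame of blue_rack between 0.08 and 0.106 m)) and x of steel_bushing in the frame of blue_rack between -0.013 and 0.013 m and z of steel_bushing in the frame of blue_rack between 0.009 and 0.013 m and ((y of ground_pin_insert in the frame of black_rack between 0.073 and 0.113 m and y of ground_pin in the frame of blue_rack between -0.106 and -0.08 m) or (y of ground_pin_insert in the frame of black_rack between 0.011 and 0.051 m and y of ground_pin in the frame of blue_rack between -0.044 and -0.018 m) or (y of ground_pin_insert in the frame of black_rack between -0.051 and -0.011 m and y of ground_pin in the frame of blue_rack between 0.018 and 0.044 m) or (y of ground_pin_insert in the frame of black_rack between -0.113 and -0.073 m and y of ground_pin in the frame of blue_rack between 0.08 and 0.106 m)) and x of ground_pin in the frame of blue_rack between -0.013 and 0.013 m and z of ground_pin in the frame of blue_rack between 0.009 and 0.013 m and ((y of hexagon_nut_insert in the frame of black_rack between 0.073 and 0.113 m and y of hexagon_nut in the frame of blue_rack between -0.106 and -0.08 m) or (y of hexagon_nut_insert in the frame of black_rack between 0.011 and 0.051 m and y of hexagon_nut in the frame of blue_rack between -0.044 and -0.018 m) or (y of hexagon_nut_insert in the frame of black_rack between -0.051 and -0.011 m and y of hexagon_nut in the frame of blue_rack between 0.018 and 0.044 m) or (y of hexagon_nut_insert in the frame of black_rack between -0.113 and -0.073 m and y of hexagon_nut in the frame of blue_rack between 0.08 and 0.106 m)) and x of hexagon_nut in the frame of blue_rack between -0.013 and 0.013 m and z of hexagon_nut in the frame of blue_rack between 0.009 and 0.013 m); the robot touches nothing.
It also fails if it takes over 112 s, if anything falls off the work surface, if the arm or the gripper's body presses on something with over 40 N, if the wrist force passes 120 N, or if a joint passes its speed limit or range.

ROBOT

A 6-joint arm with a two-finger parallel gripper is mounted at the origin on a cart in front of the work surface, level with it; the furniture and walls round the work are solid. World frame = base frame: x ahead of the robot, y to its left, z up, the work surface at z = 0. Lengths are in m, angles in degrees, forces in N, time in s.
With the tool pointing down it reaches from about 0.25 to 0.775 m from the base axis. Payload 4 kg.
Tool frame: the origin (TCP) lies on the centre line of the jaws, within the pads' length; the fingertips stand 14 mm ahead of it and the grasp point (between the pads) lies 5 mm behind it; z points along the fingers, y is the line along which they close (so a half turn about z gives the same grasp; the last joint's range is limited). The gripper opens to 94 mm and grips with 3 to 60 N. Pads are 16 mm wide; open, the fingers measure 119 mm over their backs; the gripper's body (75 mm by 177 mm) begins 78 mm behind the grasp point.
Start: joints at [67.603, 4.996, 78.535, -0, 96.463, -5.907], TCP at [0.156, 0.527, 0.22] pointing down, gripper open.
Joint ranges: [-177.83, 177.83], [-43.37, 116.18], [15.69, 146.23], [-61.86, 241.86], [9.47, 152.12], [-147.06, 147.06]. Speed limits (degrees/s): [159.86, 159.86, 180, 180, 180, 180].

INTERFACE

Orientations are given as a 3x3 rotation matrix whose columns are the frame's x, y, z axes.
In Python, from bench import arm gives the robot as it stands.
- The arm moves only by the shell command python3 -m pendant 'ROWS' [OPENING] [FORCE]. ROWS is JSON, a list of rows, each a list of 2 entries, a list of its own where there are three numbers: the shift along the tool's x, y, z as a fraction of full scale, then the turn, a rotation vector about the tool's x, y, z as a fraction of full scale. A call has 1 to 5 rows; each row is the pose to reach, as a shift and turn from the pose commanded when the call began, along the tool's axes at that moment; what a row does not reach only later rows make up. Full scale, the value 1, is 80 mm for a shift and 30 degrees for a turn. A row lasts 1/12 s, in which the tool goes at most 41.7 mm and 7.16 degrees, less where a joint would pass 70% of its speed; a pose out of reach is approached as far as the arm can. A call with a number of a shift or a turn outside -1 to 1 is refused whole. A call with a gripper value outside its range is refused whole. OPENING is the closure, from 0 (fully open) to 1 (shut), set as the call begins (- or left out, the last holds). The fingers move at their own pace and stop on an object; FORCE is the grip in N (left out, the last holds). Time passes only in rows, so rows that repeat a pose let the fingers close. It gives the time, the measured TCP pose, the force, the opening and the grip force at its end, in the units of the state.
- arm.observe(): the state, without advancing time (a new reading comes with each control period).
- arm.get_image(name): name is "scene" or "top"; returns (picture, depth): 384x512x3 uint8, red, green, blue; 384x512 float32, m along the optical axis (not along the pixel's ray), 0 where there is no reading.
- arm.get_calibration(name): a dict with "K" (3x3 intrinsics, pixels), "k1" (the pictures are not rectified: a ray, as slopes to the right and down, at radius r is drawn at 1 + k1 r^2 times it, then the intrinsics apply), "cam_to_world" (4x4, takes a point from camera to world coordinates). Camera axes: x right, y up, looking along -z (the intrinsics and any distortion apply to the point x, -y, -z); pixel columns grow to the right and rows downward; lengths in m; the calibration is good to about 2 mm. A picture is of the moment at which its call begins. get_calibration takes no time and is no camera call.
- arm.close_job(): hands the job in; it is judged then, once.
Trained networks look in the newest picture that a camera, given by its name, has taken for a name from the list of things; names that differ only in an ending like _2 or _b are one class to them, and where a whole thing is asked for, a point or a joint stands for the part that bears it (a point fixed in the world has none). Each returns a list of dicts, best first, with "score" (0 to 1); they miss things now and then, are a little off and sometimes report something else, mostly with a low value. They report only what shows in the picture. A call takes as long as a camera call.
- arm.boxes_of(camera, name): "pixel" ([column, row] in pixels, amid what is visible of it).
- arm.silhouettes(camera, name): "pixels" (384x512 bool, what is visible of it) and "pixel" ([column, row] in pixels, amid what is visible of it).
- arm.landmark_of(camera, name): "pixel" ([column, row] in pixels: a listed point, or the origin of a listed thing).
The state is a dict: "time": time; "joint_positions": joint angles; "joint_vel": joint speeds; "joint_efforts": joint torques, N m; "tool_pos": TCP position; "orientation": TCP orientation; "ft_force": force on the tool from outside, world axes, zero at the start; "wrist_torque": the same for the moment, N m; "grip_width": finger opening in m; "grip_force": force on a finger pad.
Only numpy, scipy, OpenCV 4.12 (cv2) and the standard library are available. Lean on these libraries where they do the work, as an engineer would, in place of code of your own. Each camera call takes 0.05 s, during which the arm holds its last target. There are 200 camera calls.

## Working session

There is one attempt and no reset: what is moved stays moved. The work goes in short steps, Python scripts to look and compute and a shell command to move; the robot and the scene stay as the last step left them, time stands still between calls to the robot, and variables do not carry over. Pictures are saved under pics/ and viewed, at most 14 in all, crops included, and the job is handed in when it is done.

```bash
mkdir -p pics; ls; python3 - <<'E'
from bench import arm
import cv2,numpy as np
s=arm.observe();print(s['time'],s['tool_pos'],np.round(s['orientation'],3).tolist(),s['grip_width'])
for n in("scene","top"):
    im,d=arm.get_image(n);cv2.imwrite(f"pics/{n}0.png",im[:,:,::-1]);np.savez(f"{n}0.npz",im=im,d=d)
    c=arm.get_calibration(n);print(n,np.round(c['K'],1).tolist(),c['k1'],np.round(c['cam_to_world'],3).tolist())
E
```

```text
pics
0.0 [0.15592963 0.52691604 0.21833257] [[-0.959, 0.284, -0.001], [0.284, 0.959, -0.002], [0.0, -0.002, -1.0]] 0.09408077203779232
scene [[421.9, 0.0, 256.8], [0.0, 421.9, 190.9], [0.0, 0.0, 1.0]] -0.09183859448929362 [[0.42, 0.553, -0.72, -0.432], [-0.908, 0.257, -0.331, -0.437], [0.002, 0.792, 0.61, 0.8], [0.0, 0.0, 0.0, 1.0]]
top [[371.5, 0.0, 252.6], [0.0, 371.5, 191.1], [0.0, 0.0, 1.0]] -0.08554531594685073 [[-0.007, 0.988, -0.153, 0.33], [-1.0, -0.007, 0.003, -0.013], [0.002, 0.153, 0.988, 0.872], [0.0, 0.0, 0.0, 1.0]]
```

View pics/scene0.png

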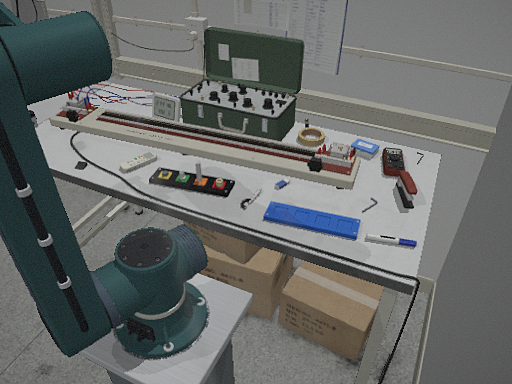

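View pics/top0.png

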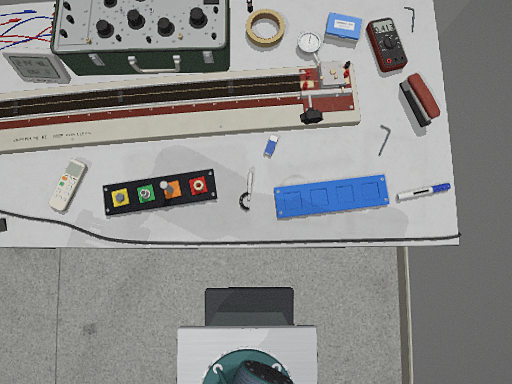

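The scene picture shows the black rack around (192,180) and the blue rack around (312,220). In the top view the rack centres are near (160,193) and (331,196). The inserts, left to right, are yellow (nut), green (steel), orange (pin) and red (brass).

```bash
cat > h.py <<'E'
from bench import arm
import cv2,numpy as np
C={n:arm.get_calibration(n) for n in("scene","top")}
def slope(n,p):
    c=C[n];K=c['K'];q=(np.asarray(p,float).reshape(-1,2)-[K[0][2],K[1][2]])/[K[0][0],K[1][1]]
    u=q.copy()
    for _ in range(20):u=q/(1+c['k1']*(u**2).sum(1,keepdims=True))
    return u
def ray(n,p):
    u=slope(n,p);T=np.array(C[n]['cam_to_world']);d=np.c_[u[:,0],-u[:,1],-np.ones(len(u))]@T[:3,:3].T
    return T[:3,3],d
def at_z(n,p,z):
    o,d=ray(n,p);return o+d*((z-o[2])/d[:,2])[:,None]
def at_depth(n,p,z):
    o,d=ray(n,p);return o+d*np.asarray(z).reshape(-1,1)
def tri(p1,p2):
    o,d=ray("scene",p1);o2,d2=ray("top",p2);d,d2=d[0],d2[0]
    t=np.linalg.lstsq(np.c_[d,-d2],o2-o,rcond=None)[0];a,b=o+d*t[0],o2+d2*t[1]
    return (a+b)/2,np.linalg.norm(a-b)
E
python3 - <<'E'
from h import *
D={n:np.load(n+"0.npz")['d'] for n in C}
N="black_rack blue_rack brass_bushing steel_bushing ground_pin hexagon_nut brass_bushing_insert steel_bushing_insert ground_pin_insert hexagon_nut_insert".split()
for o in N:
    L={}
    for n in C:
        l=arm.landmark_of(n,o);s=arm.silhouettes(n,o)
        if l: L[n]=l[0]['pixel']
        if s and s[0]['score']>.3:
            m=s[0]['pixels'];v,u=np.nonzero(m);dd=D[n][v,u];k=dd>0
            P=at_depth(n,np.c_[u,v][k],dd[k])
            print(o,n,'sc %.2f %d'%(s[0]['score'],m.sum()),'sil mean',P.mean(0).round(4),'z pct',np.percentile(P[:,2],[5,50,95]).round(4),'lm',l and (np.round(l[0]['pixel'],1).tolist(),round(l[0]['score'],2)))
            np.save(f"m_{o}_{n}.npy",m)
            if 'rack' in o:
                q=at_z(n,np.c_[u,v],.014)[:,:2]; r=cv2.minAreaRect((q*1000).astype(np.float32));print('   rect',r)
    if len(L)==2:
        print('   tri lm',[np.round(x,4) for x in tri(L['scene'],L['top'])])
E
```

```text
black_rack scene sc 0.67 1066 sil mean [0.4523 0.1947 0.0126] z pct [0.0024 0.0139 0.0175] lm ([192.1, 181.7], 0.77)
   rect ((456.4731140136719, 200.75392150878906), (92.41986083984375, 273.2708435058594), 8.405444145202637)
black_rack top sc 0.66 2781 sil mean [0.4619 0.2065 0.0142] z pct [0.0029 0.0146 0.0174] lm ([160.0, 191.8], 0.84)
   rect ((462.3912048339844, 205.10842895507812), (78.01624298095703, 271.86956787109375), 8.270123481750488)
   tri lm [array([0.4649, 0.2041, 0.0029]), np.float64(0.0011)]
blue_rack scene sc 0.95 1963 sil mean [ 0.4437 -0.2054  0.0127] z pct [0.0036 0.0136 0.0169] lm ([308.0, 219.8], 0.94)
   rect ((443.0682067871094, -202.12130737304688), (91.28614044189453, 268.7482604980469), 6.926438808441162)
blue_rack top sc 0.68 3348 sil mean [ 0.4505 -0.1976  0.0135] z pct [0.01   0.0137 0.0166] lm ([330.0, 199.9], 0.7)
   rect ((450.3337097167969, -201.3900604248047), (73.68212890625, 268.76776123046875), 6.229644775390625)
   tri lm [array([ 0.441 , -0.1962,  0.0098]), np.float64(0.0028)]
brass_bushing scene sc 0.63 61 sil mean [0.4688 0.1091 0.0169] z p
[... 1065 characters left out ...]
184.4, 178.9], 0.47)
steel_bushing_insert top sc 0.62 190 sil mean [0.457  0.2355 0.0173] z pct [0.0136 0.0165 0.0207] lm ([145.5, 192.9], 0.73)
   tri lm [array([0.4634, 0.2354, 0.0057]), np.float64(0.007)]
ground_pin_insert scene sc 0.57 53 sil mean [0.4589 0.1685 0.0168] z pct [0.0142 0.0168 0.019 ] lm ([198.0, 181.6], 0.47)
ground_pin_insert top sc 0.56 163 sil mean [0.4657 0.1694 0.0165] z pct [0.0137 0.0166 0.0191] lm ([172.8, 188.7], 0.55)
   tri lm [array([0.4685, 0.1772, 0.009 ]), np.float64(0.0101)]
hexagon_nut_insert top sc 0.49 167 sil mean [0.4492 0.2974 0.0168] z pct [0.0138 0.0165 0.0197] lm ([120.1, 196.7], 0.62)
   tri lm [array([0.4077, 0.0029, 0.1356]), np.float64(0.4712)]
```

```bash
python3 - <<'E'
from h import *
import scipy.ndimage as nd
vv,uu=np.mgrid[:384,:512]
crop=[]
for n in C:
    d=np.load(n+"0.npz")['d'];im=np.load(n+"0.npz")['im']
    P=at_depth(n,np.c_[uu.ravel(),vv.ravel()],d.ravel()).reshape(384,512,3)
    ok=(d>0)&(abs(P[...,0]-.455)<.075)
    for o,y in(("black",.204),("blue",-.2)):
        k=ok&(abs(P[...,1]-y)<.16)&(P[...,2]>.0105)&(P[...,2]<.018)
        k=nd.binary_opening(k);lab,_=nd.label(k);k=lab==np.argmax(np.bincount(lab[k]))
        print(n,o,k.sum(),[np.round(x,1) for x in cv2.minAreaRect((P[k][:,:2]*1000).astype(np.float32))],'z',np.median(P[k][:,2]).round(4))
    k=ok&(abs(P[...,1]-.204)<.15)&(P[...,2]>.021)&(P[...,2]<.1)
    lab,m=nd.label(k)
    for i in range(1,m+1):
        q=P[lab==i]
        if len(q)<6: continue
        t=q[q[:,2]>np.percentile(q[:,2],90)-.006]
        print(n,'part',len(q),'c',q.mean(0).round(4),'top',t.mean(0).round(4),'mid-range',((t.max(0)+t.min(0))/2).round(4),'zmax',np.percentile(q[:,2],95).round(4))
    a=im[160:225,95:225] if n=="top" else im[150:205,140:250]
    crop.append(cv2.resize(a[:,:,::-1],(780,290),interpolation=cv2.INTER_CUBIC))
cv2.imwrite("pics/crop1.png",np.vstack(crop))
E
```

```text
scene black 878 [array([461.9, 203.8]), array([ 80.1, 266.2]), np.float64(8.1)] z 0.0149
scene blue 1549 [array([ 449.3, -202.2]), array([ 78.2, 268.4]), np.float64(7.2)] z 0.0142
scene part 98 c [0.4611 0.1743 0.0563] top [0.4618 0.1756 0.0827] mid-range [0.4617 0.1757 0.0825] zmax 0.085
scene part 22 c [0.4455 0.2907 0.0247] top [0.4455 0.2907 0.0247] mid-range [0.4467 0.291  0.0248] zmax 0.0265
scene part 34 c [0.4518 0.23   0.031 ] top [0.452  0.2306 0.0382] mid-range [0.4524 0.2315 0.0383] zmax 0.0418
scene part 50 c [0.4696 0.1065 0.0312] top [0.4708 0.1067 0.0352] mid-range [0.4713 0.1063 0.0355] zmax 0.0385
top black 2808 [array([462.8, 206. ]), array([ 72.9, 267.3]), np.float64(8.3)] z 0.0149
top blue 3025 [array([ 451.2, -201.6]), array([ 72.7, 267.7]), np.float64(6.5)] z 0.014
top part 68 c [0.4739 0.1095 0.0326] top [0.4743 0.1098 0.0344] mid-range [0.4742 0.1104 0.0343] zmax 0.0366
top part 88 c [0.465  0.1739 0.0699] top [0.4666 0.1756 0.0861] mid-range [0.4667 0.1763 0.0856] zmax 0.0876
top part 64 c [0.4565 0.2329 0.0317] top [0.4561 0.2341 0.0392] mid-range [0.4566 0.2345 0.0388] zmax 0.0421
top part 55 c [0.4498 0.2931 0.0264] top [0.4498 0.2933 0.0265] mid-range [0.4506 0.2931 0.0261] zmax 0.0288
```

View pics/crop1.png

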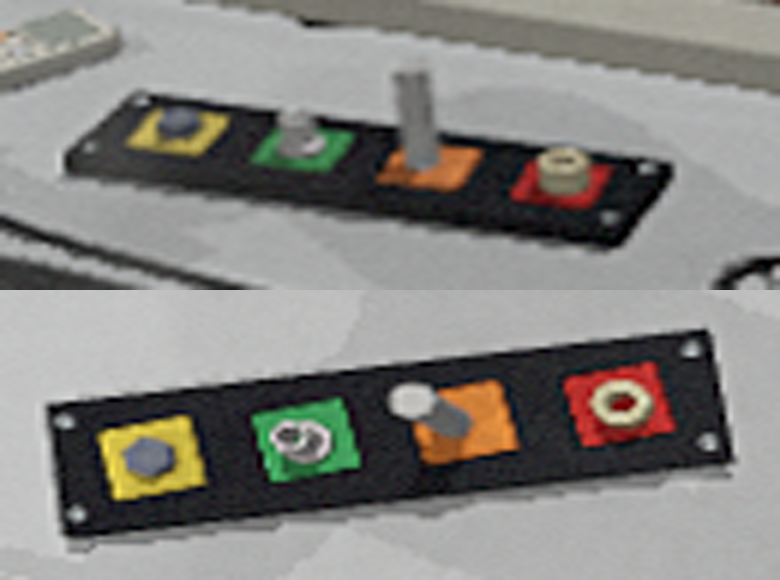

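The crop confirms the order nut, steel, pin, brass, all standing near their insert centres. I'll add a planning helper that prints the shifts, and I'll type the rows myself.

```bash
cat > plan.py <<'E'
# python3 plan.py x y z yaw [x y z yaw ...]: remaining calls (end row of each) in tool units
import sys;from h import *
from scipy.spatial.transform import Rotation as Ro
s=arm.observe();p=np.array(s['tool_pos']);R=np.array(s['orientation'])
print('t %.2f'%s['time'],p.round(4),'F',np.round(s['ft_force'],1),'w %.4f'%s['grip_width'],'g %.1f'%s['grip_force'])
a=list(map(float,sys.argv[1:]))
for i in range(0,len(a),4):
    g=np.array(a[i:i+3]);c,si=np.cos(np.radians(a[i+3])),np.sin(np.radians(a[i+3]))
    G=np.array([[-si,c,0],[c,si,0],[0,0,-1.]])
    for _ in range(12):
        d=R.T@(g-p)/.08;r=np.degrees(Ro.from_matrix(R.T@G).as_rotvec())/30
        if abs(d).max()<.012 and abs(r).max()<.01: break
        d/=max(1,abs(d).max());r/=max(1,abs(r).max());d=d.round(2);r=r.round(2)
        print(d.tolist(),r.tolist())
        p=p+R@d*.08;R=R@Ro.from_rotvec(np.radians(r*30)).as_matrix()
    print('--')
E
python3 plan.py .465 .1757 .16 7.5
```

```text
t 2.10 [0.1561 0.5274 0.2195] F [ 1.  -0.4  0. ] w 0.0941 g 0.0
[-1.0, -0.63, 0.15] [0.0, -0.0, 1.0]
[-1.0, -0.04, 0.13] [0.0, -0.0, 1.0]
[-1.0, 0.53, 0.14] [0.0, -0.0, 0.2]
[-1.0, 0.67, 0.15] [0.0, -0.0, 0.0]
[-1.0, 0.67, 0.16] [0.0, -0.0, 0.0]
[-0.11, 0.07, 0.01] [0.0, -0.0, 0.0]
--
```

```bash

python3 -m pendant '[[[-0.2,-0.13,0.03],[0,0,0.2]],[[-0.4,-0.25,0.06],[0,0,0.4]],[[-0.6,-0.38,0.09],[0,0,0.6]],[[-0.8,-0.5,0.12],[0,0,0.8]],[[-1,-0.63,0.15],[0,0,1]]]'
python3 -m pendant '[[[-0.2,0,0.03],[0,0,0.2]],[[-0.4,-0.02,0.06],[0,0,0.4]],[[-0.6,-0.02,0.09],[0,0,0.6]],[[-0.8,-0.03,0.11],[0,0,0.8]],[[-1,-0.04,0.13],[0,0,1]]]'
python3 -m pendant '[[[-0.25,0.13,0.03],[0,0,0.05]],[[-0.5,0.26,0.07],[0,0,0.1]],[[-0.75,0.4,0.1],[0,0,0.15]],[[-1,0.53,0.14],[0,0,0.2]]]'
python3 -m pendant '[[[-0.25,0.17,0.04],[0,0,0]],[[-0.5,0.34,0.08],[0,0,0]],[[-0.75,0.5,0.12],[0,0,0]],[[-1,0.67,0.15],[0,0,0]]]' 
python3 -m pendant '[[[-0.25,0.17,0.04],[0,0,0]],[[-0.5,0.34,0.08],[0,0,0]],[[-0.75,0.5,0.12],[0,0,0]],[[-1,0.67,0.16],[0,0,0]],[[-1,0.67,0.16],[0,0,0]]]'
python3 plan.py .465 .1757 .16 7.5 .465 .1757 .058 7.5
```

```text
time: 2.52
tool_pos: [0.219, 0.4558, 0.2074]
orientation: [[-0.685, 0.729, 0.0], [0.729, 0.685, 0.0], [0.0, 0.0, -1.0]]
ft_force: [-0.6, 0.5, -0.1]
grip_width: 0.0941
grip_force: 0.0
time: 2.93
tool_pos: [0.2717, 0.3955, 0.197]
orientation: [[-0.229, 0.974, 0.0], [0.974, 0.229, 0.0], [0.0, 0.0, -1.0]]
ft_force: [0.9, 0.1, 1.2]
grip_width: 0.0939
grip_force: 0.0
time: 3.27
tool_pos: [0.3319, 0.3275, 0.186]
orientation: [[-0.13, 0.992, 0.001], [0.992, 0.13, 0.001], [0.0, 0.001, -1.0]]
ft_force: [-0.6, 1.2, 0.3]
grip_width: 0.094
grip_force: 0.0
time: 3.6
tool_pos: [0.3953, 0.255, 0.1738]
orientation: [[-0.131, 0.991, 0.0], [0.991, 0.131, 0.0], [0.0, 0.0, -1.0]]
ft_force: [-0.4, 0.1, -0.9]
grip_width: 0.0939
grip_force: 0.0
time: 4.02
tool_pos: [0.4602, 0.1807, 0.1603]
orientation: [[-0.126, 0.992, -0.0], [0.992, 0.126, -0.002], [-0.002, -0.0, -1.0]]
ft_force: [0.2, -0.3, -0.2]
grip_width: 0.0943
grip_force: 0.0
t 4.02 [0.4602 0.1807 0.1603] F [ 0.2 -0.3 -0.2] w 0.0943 g 0.0
[-0.07, 0.05, 0.0] [-0.0, 0.0, -0.01]
--
[0.0, 0.0, 1.0] [-0.0, 0.0, 0.0]
[0.0, 0.0, 0.28] [-0.0, 0.0, 0.0]
--
```

```bash

python3 -m pendant '[[[-0.07,0.05,0.2],[0,0,0]],[[-0.07,0.05,0.4],[0,0,0]],[[-0.07,0.05,0.6],[0,0,0]],[[-0.07,0.05,0.6],[0,0,0]]]' 0.5
python3 plan.py .465 .1757 .045 7.5
python3 - <<'E'
from h import *
im,_=arm.get_image("scene");b,_=arm.get_image("top")
cv2.imwrite("pics/c2.png",np.vstack([cv2.resize(im[110:210,120:270,::-1],(780,300)),cv2.resize(b[150:230,90:240,::-1],(780,300))]))
E
```

```text
time: 4.35
tool_pos: [0.4605, 0.1785, 0.1097]
orientation: [[-0.131, 0.991, -0.007], [0.991, 0.131, -0.001], [-0.0, -0.007, -1.0]]
ft_force: [-0.8, -0.1, -1.2]
grip_width: 0.0711
grip_force: 0.0
t 4.35 [0.4605 0.1785 0.1097] F [-0.8 -0.1 -1.2] w 0.0711 g 0.0
[-0.04, 0.06, 0.81] [-0.01, 0.0, 0.0]
--
```

View pics/c2.png

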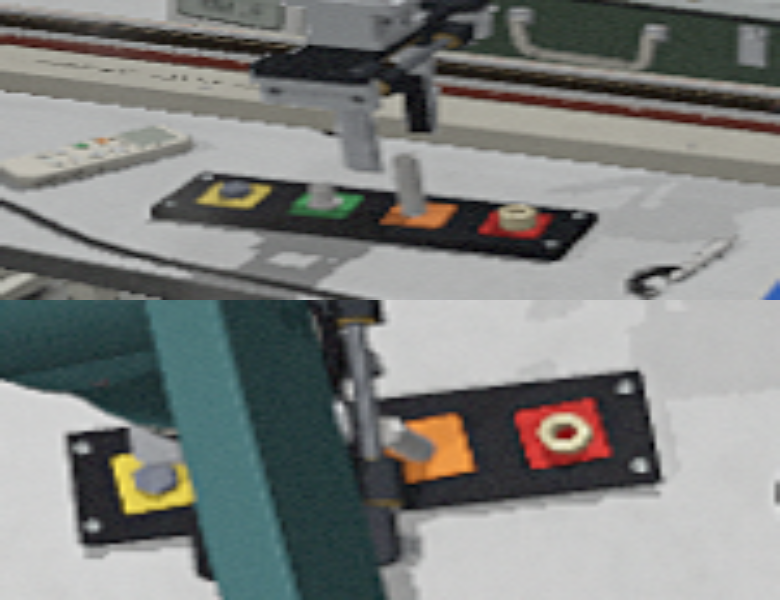

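The gripper is above the pin, with its fingers straddling it in line with the rack. Next I descend.

```bash

python3 -m pendant '[[[-0.03,0.04,0.15],[0,0,0]],[[-0.03,0.04,0.3],[0,0,0]],[[-0.03,0.04,0.3],[0,0,0]],[[-0.03,0.04,0.3],[0,0,0]]]' 0.5
for i in 1 2 3; do python3 plan.py .465 .1757 .045 7.5;  python3 -c "from bench import arm;arm.get_image('top')"; done
```

```text
time: 4.78
tool_pos: [0.4658, 0.1766, 0.088]
orientation: [[-0.131, 0.991, -0.002], [0.991, 0.131, -0.0], [-0.0, -0.002, -1.0]]
ft_force: [-0.2, 0.3, 0.1]
grip_width: 0.0473
grip_force: 0.0
t 4.78 [0.4658 0.1766 0.088 ] F [-0.2  0.3  0.1] w 0.0473 g 0.0
[-0.01, -0.01, 0.54] [-0.0, 0.0, 0.0]
--
t 4.83 [0.4663 0.1767 0.0887] F [-0.9  0.6 -0.6] w 0.0467 g 0.0
[-0.01, -0.02, 0.55] [-0.0, -0.0, 0.0]
--
t 4.88 [0.4667 0.1767 0.0892] F [ 0.9 -0.2 -1.5] w 0.0470 g 0.0
[-0.01, -0.02, 0.55] [0.0, -0.0, 0.0]
--
```

```bash

python3 -m pendant '[[[0,-0.01,0.14],[0,0,0]],[[0,-0.01,0.28],[0,0,0]],[[0,-0.01,0.42],[0,0,0]],[[0,-0.01,0.54],[0,0,0]],[[0,-0.01,0.54],[0,0,0]]]' 0.5
python3 -m pendant '[[[0,0,0],[0,0,0]],[[0,0,0],[0,0,0]],[[0,0,0],[0,0,0]],[[0,0,0],[0,0,0]],[[0,0,0],[0,0,0]]]' 1 25
python3 -m pendant '[[[0,0,0],[0,0,0]],[[0,0,0],[0,0,0]],[[0,0,0],[0,0,0]],[[0,0,0],[0,0,0]],[[0,0,0],[0,0,0]]]' 
python3 plan.py
```

```text
time: 5.35
tool_pos: [0.4635, 0.1759, 0.0424]
orientation: [[-0.131, 0.991, -0.006], [0.991, 0.131, -0.001], [-0.001, -0.006, -1.0]]
ft_force: [-0.7, -0.4, -0.1]
grip_width: 0.0468
grip_force: 0.0
time: 5.77
tool_pos: [0.4663, 0.1767, 0.0465]
orientation: [[-0.131, 0.991, 0.001], [0.991, 0.131, 0.0], [0.0, 0.001, -1.0]]
ft_force: [0.7, 0.1, 1.6]
grip_width: 0.0171
grip_force: 0.7
time: 6.18
tool_pos: [0.4663, 0.1767, 0.0465]
orientation: [[-0.131, 0.991, 0.001], [0.991, 0.131, 0.0], [0.0, 0.001, -1.0]]
ft_force: [0.7, -0.4, 3.1]
grip_width: 0.0156
grip_force: 25.0
t 6.18 [0.4663 0.1767 0.0465] F [ 0.7 -0.4  3.1] w 0.0156 g 25.0
```

```bash

python3 -m pendant '[[[0,0,-0.2],[0,0,0]],[[0,0,-0.4],[0,0,0]],[[0,0,-0.6],[0,0,0]],[[0,0,-0.8],[0,0,0]],[[0,0,-1],[0,0,0]]]' 
python3 plan.py .4466 -.1711 .135 7 .4466 -.1711 .045 7
```

```text
time: 6.6
tool_pos: [0.4648, 0.1763, 0.1254]
orientation: [[-0.131, 0.991, -0.003], [0.991, 0.131, -0.001], [-0.0, -0.003, -1.0]]
ft_force: [0.6, 0.7, -1.4]
grip_width: 0.0155
grip_force: 25.0
t 6.60 [0.4648 0.1763 0.1254] F [ 0.6  0.7 -1.4] w 0.0155 g 25.0
[-1.0, -0.19, -0.03] [-0.01, 0.0, 0.02]
[-1.0, -0.17, -0.03] [0.0, 0.0, -0.0]
[-1.0, -0.17, -0.03] [0.0, 0.0, -0.0]
[-1.0, -0.18, -0.02] [0.0, 0.0, -0.0]
[-0.28, -0.05, -0.01] [0.0, 0.0, -0.0]
--
[-0.0, -0.0, 1.0] [0.0, 0.0, -0.0]
[-0.0, -0.0, 0.13] [0.0, 0.0, -0.0]
--
```

```bash

for i in 1 2 3 4; do python3 -m pendant '[[[-0.2,-0.04,0],[0,0,0]],[[-0.4,-0.08,0],[0,0,0]],[[-0.6,-0.11,-0.01],[0,0,0]],[[-0.8,-0.14,-0.02],[0,0,0]],[[-1,-0.18,-0.03],[0,0,0]]]' >/dev/null; done
python3 -m pendant '[[[-0.14,-0.02,0],[0,0,0]],[[-0.28,-0.05,0],[0,0,0.02]],[[-0.28,-0.05,0],[0,0,0.02]],[[-0.28,-0.05,0],[0,0,0.02]]]'
python3 plan.py .4466 -.1711 .045 7
python3 - <<'E'
from h import *
im,_=arm.get_image("scene");b,_=arm.get_image("top")
cv2.imwrite("pics/c3.png",np.vstack([cv2.resize(im[150:270,230:390,::-1],(780,300)),cv2.resize(b[150:230,250:400,::-1],(780,300))]))
E
```

```text
time: 8.6
tool_pos: [0.4492, -0.1709, 0.1349]
orientation: [[-0.119, 0.993, -0.001], [0.993, 0.119, 0.001], [0.001, -0.001, -1.0]]
ft_force: [-1.0, -0.0, -2.1]
grip_width: 0.0156
grip_force: 25.0
t 8.60 [ 0.4492 -0.1709  0.1349] F [-1.  -0.  -2.1] w 0.0156 g 25.0
[-0.0, -0.03, 1.0] [-0.0, -0.0, -0.0]
[-0.0, -0.0, 0.12] [-0.0, -0.0, -0.0]
--
```

View pics/c3.png

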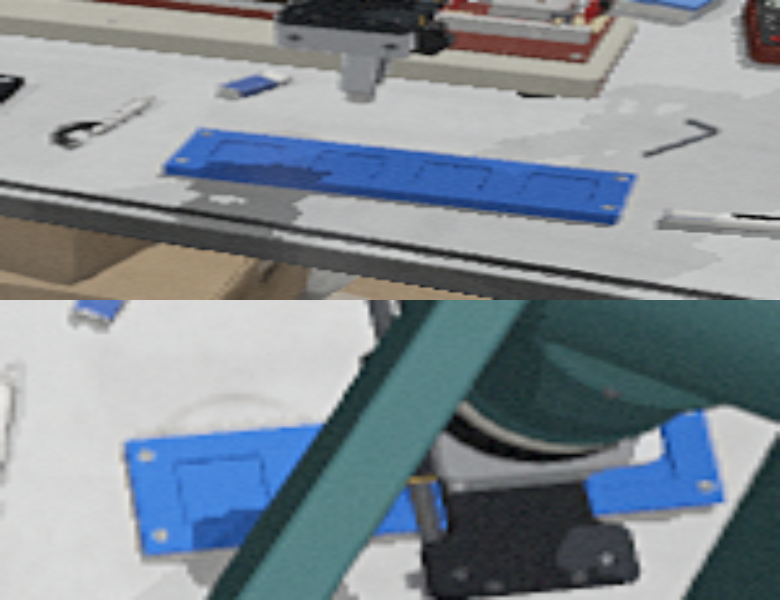

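The pin is held (width 15.6 mm at 25 N) and sits above the blue rack's second nest. Its lower end shows as the grey stub at (360,95). Next I lower it.

```bash

python3 -m pendant '[[[0,-0.02,0.2],[0,0,0]],[[0,-0.02,0.4],[0,0,0]],[[0,-0.02,0.6],[0,0,0]],[[0,-0.02,0.8],[0,0,0]],[[0,-0.02,0.9],[0,0,0]]]' >/dev/null
python3 -m pendant '[[[0,0,0.1],[0,0,0]],[[0,0,0.2],[0,0,0]],[[0,0,0.2],[0,0,0]],[[0,0,0.2],[0,0,0]],[[0,0,0.2],[0,0,0]]]' 
python3 plan.py .4466 -.1711 .0415 7
```

```text
time: 9.53
tool_pos: [0.4485, -0.1714, 0.0482]
orientation: [[-0.12, 0.993, 0.001], [0.993, 0.12, -0.001], [-0.001, 0.001, -1.0]]
ft_force: [0.0, -1.0, -0.8]
grip_width: 0.0157
grip_force: 25.0
t 9.53 [ 0.4485 -0.1714  0.0482] F [ 0.  -1.  -0.8] w 0.0157 g 25.0
[0.01, -0.02, 0.08] [0.0, 0.0, -0.0]
--
```

```bash

python3 -m pendant '[[[0,-0.01,0.03],[0,0,0]],[[0,-0.01,0.06],[0,0,0]],[[0,-0.01,0.075],[0,0,0]],[[0,-0.01,0.075],[0,0,0]],[[0,-0.01,0.075],[0,0,0]]]' 
python3 plan.py .4466 -.1711 .0415 7
```

```text
time: 9.95
tool_pos: [0.4471, -0.1713, 0.0415]
orientation: [[-0.12, 0.993, 0.0], [0.993, 0.12, -0.0], [-0.0, 0.0, -1.0]]
ft_force: [-0.5, -0.3, -0.5]
grip_width: 0.0155
grip_force: 25.0
t 9.95 [ 0.4471 -0.1713  0.0415] F [-0.5 -0.3 -0.5] w 0.0155 g 25.0
--
```

```bash

python3 -m pendant '[[[0,0,0.01],[0,0,0]],[[0,0,0.01],[0,0,0]],[[0,0,0.01],[0,0,0]],[[0,0,0.01],[0,0,0]]]' | grep -E "pos|ft_f"
python3 -m pendant '[[[0,0,0.01],[0,0,0]],[[0,0,0.01],[0,0,0]],[[0,0,0.01],[0,0,0]],[[0,0,0.01],[0,0,0]]]' | grep -E "pos|ft_f"
```

```text
tool_pos: [0.4472, -0.1714, 0.0415]
ft_force: [-2.9, 1.1, 5.1]
tool_pos: [0.4472, -0.1714, 0.0415]
ft_force: [-3.5, 1.7, 9.9]
```

Contact at the expected height, so I release and retreat.

```bash

python3 -m pendant '[[[0,0,0],[0,0,0]],[[0,0,0],[0,0,0]],[[0,0,0],[0,0,0]],[[0,0,0],[0,0,0]],[[0,0,0],[0,0,0]]]' 0.5 | grep -E "pos|ft_f|width"
python3 -m pendant '[[[0,0,-0.15],[0,0,0]],[[0,0,-0.4],[0,0,0]],[[0,0,-0.6],[0,0,0]],[[0,0,-0.8],[0,0,0]],[[0,0,-1],[0,0,0]]]' | grep -E "pos|ft_f|width"
python3 plan.py .4466 -.1711 .15 7.5 .474 .109 .12 8 .474 .109 .045 8
```

```text
tool_pos: [0.447, -0.1712, 0.0395]
ft_force: [0.1, -0.4, 0.1]
grip_width: 0.045
tool_pos: [0.447, -0.1712, 0.1204]
ft_force: [0.2, 0.1, 0.9]
grip_width: 0.0468
t 11.45 [ 0.447  -0.1712  0.1204] F [0.2 0.1 0.9] w 0.0468 g 0.0
[0.0, -0.0, -0.37] [-0.0, -0.0, -0.02]
--
[1.0, 0.23, 0.11] [-0.0, -0.0, -0.02]
[1.0, 0.24, 0.11] [-0.0, -0.0, 0.0]
[1.0, 0.24, 0.11] [-0.0, -0.0, 0.0]
[0.42, 0.11, 0.05] [-0.0, -0.0, 0.0]
--
[0.0, -0.0, 0.93] [-0.0, -0.0, 0.0]
--
```

```bash

python3 -m pendant '[[[0,0,-0.15],[0,0,0]],[[0.1,0.02,-0.37],[0,0,-0.02]],[[0.3,0.07,-0.37],[0,0,-0.04]],[[0.6,0.14,-0.37],[0,0,-0.04]],[[1,0.23,-0.37],[0,0,-0.04]]]' >/dev/null
for i in 1 2; do python3 -m pendant '[[[0.25,0.06,0.03],[0,0,0]],[[0.5,0.12,0.06],[0,0,0]],[[0.75,0.18,0.09],[0,0,0]],[[1,0.24,0.11],[0,0,0]]]' >/dev/null;done
python3 -m pendant '[[[0.2,0.05,0.06],[0,0,0]],[[0.4,0.1,0.11],[0,0,0]],[[0.41,0.1,0.16],[0,0,0]],[[0.41,0.1,0.16],[0,0,0]],[[0.41,0.1,0.16],[0,0,0]]]' >/dev/null
python3 plan.py .473 .1085 .037 8
python3 - <<'E'
from h import *
im,_=arm.get_image("scene");b,_=arm.get_image("top")
cv2.imwrite("pics/c4.png",np.vstack([cv2.resize(im[110:270,120:390,::-1],(780,300)),cv2.resize(b[150:230,250:400,::-1],(780,300))]))
E
```

```text
t 12.95 [0.4741 0.1073 0.1186] F [-0.3 -0.  -0.2] w 0.0472 g 0.0
[0.02, -0.01, 1.0] [-0.0, 0.0, 0.0]
[-0.0, -0.0, 0.02] [-0.0, 0.0, 0.0]
--
```

View pics/c4.png

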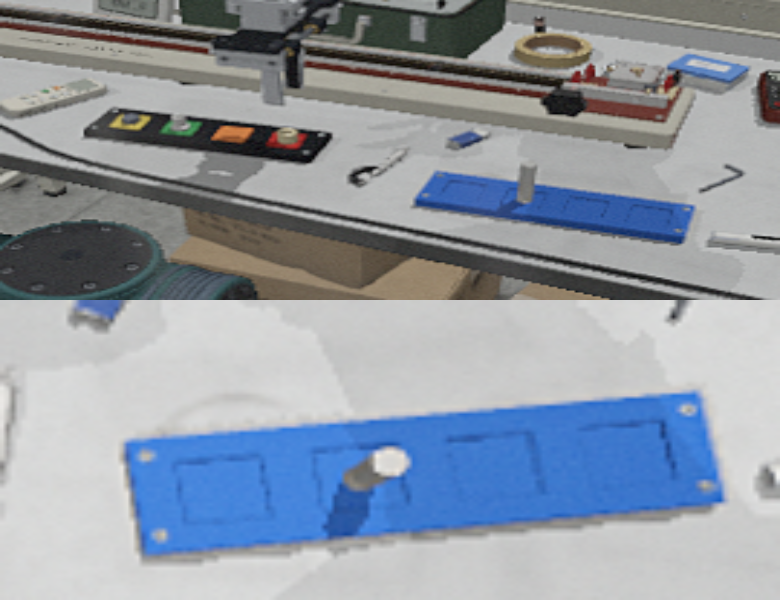

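The pin stands upright in the blue rack's second nest, its foot at about (355,480) in the lower crop. Next is the brass bushing.

```bash

python3 -m pendant '[[[0.02,-0.01,0.25],[0,0,0]],[[0.02,-0.01,0.5],[0,0,0]],[[0.02,-0.01,0.75],[0,0,0]],[[0.02,-0.01,0.95],[0,0,0]],[[0.02,-0.01,0.95],[0,0,0]]]'>/dev/null
python3 -m pendant '[[[0,0,0.05],[0,0,0]],[[0,0,0.06],[0,0,0]],[[0,0,0.06],[0,0,0]],[[0,0,0.06],[0,0,0]]]' | grep -E "pos|ft_f|width"
python3 -m pendant '[[[0,0,0],[0,0,0]],[[0,0,0],[0,0,0]],[[0,0,0],[0,0,0]],[[0,0,0],[0,0,0]],[[0,0,0],[0,0,0]]]' 1 20 | grep -E "pos|ft_f|width"
python3 -m pendant '[[[0,0,0],[0,0,0]],[[0,0,0],[0,0,0]],[[0,0,0],[0,0,0]],[[0,0,0],[0,0,0]]]' | grep -E "pos|ft_f|width|grip"
python3 plan.py
```

```text
tool_pos: [0.4744, 0.1092, 0.0396]
ft_force: [-0.2, 0.4, 0.1]
grip_width: 0.0468
tool_pos: [0.4737, 0.1093, 0.0385]
ft_force: [-0.3, 0.8, 0.8]
grip_width: 0.0206
tool_pos: [0.4736, 0.1093, 0.0385]
ft_force: [0.4, 1.2, 1.4]
grip_width: 0.0205
grip_force: 20.0
t 14.55 [0.4736 0.1093 0.0385] F [0.4 1.2 1.4] w 0.0205 g 20.0
```

```bash

python3 -m pendant '[[[0,0,-0.2],[0,0,0]],[[0,0,-0.4],[0,0,0]],[[0,0,-0.6],[0,0,0]],[[0,0,-0.8],[0,0,0]],[[0,0,-0.8],[0,0,0]]]' >/dev/null
python3 plan.py .4393 -.1096 .1 7 .4393 -.1096 .0335 7
python3 - <<'E'
from h import *
im,_=arm.get_image("scene")
cv2.imwrite("pics/c5.png",cv2.resize(im[130:200,170:260,::-1],(720,560),interpolation=cv2.INTER_CUBIC))
E
```

```text
t 14.97 [0.4755 0.1095 0.1055] F [0.7 0.  0.2] w 0.0204 g 20.0
[-1.0, -0.32, 0.02] [0.01, 0.0, 0.04]
[-1.0, -0.29, 0.03] [0.0, 0.0, -0.0]
[-0.66, -0.19, 0.02] [0.0, 0.0, -0.0]
--
[0.0, -0.0, 0.83] [0.0, 0.0, -0.0]
--
```

View pics/c5.png

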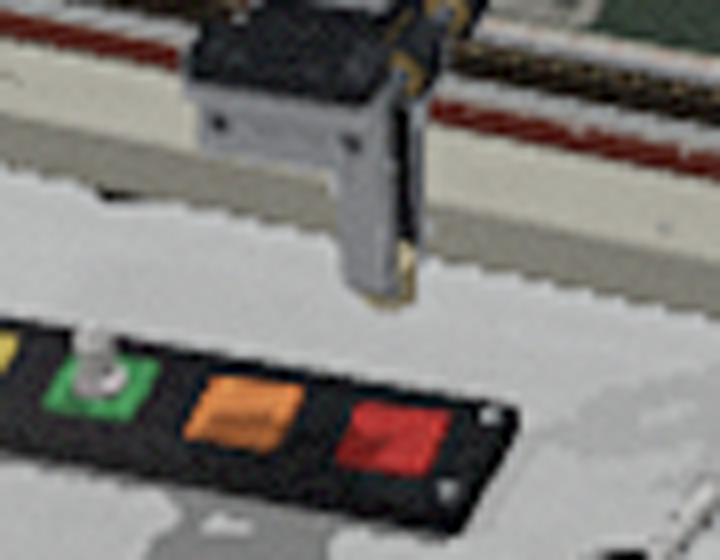

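The brass bushing is held between the fingertips at about (385,295). I carry it to the leftmost blue nest.

```bash

for i in 1 2; do python3 -m pendant '[[[-0.2,-0.06,0],[0,0,0]],[[-0.4,-0.12,0],[0,0,0]],[[-0.6,-0.18,0],[0,0,0]],[[-0.8,-0.24,0],[0,0,0]],[[-1,-0.3,0],[0,0,0.02]]]' >/dev/null; done
python3 -m pendant '[[[-0.3,-0.1,0.05],[0,0,0]],[[-0.5,-0.15,0.08],[0,0,0]],[[-0.66,-0.19,0.1],[0,0,0]],[[-0.66,-0.19,0.2],[0,0,0]],[[-0.66,-0.19,0.2],[0,0,0]]]' >/dev/null
python3 -m pendant '[[[0,0,0],[0,0,0]],[[0,0,0],[0,0,0]]]' >/dev/null
python3 plan.py .4393 -.1096 .0335 7
```

```text
t 16.43 [ 0.4386 -0.109   0.0856] F [-0.2  0.   0.3] w 0.0203 g 20.0
[-0.01, 0.01, 0.65] [-0.0, -0.0, -0.0]
--
```

```bash

python3 -m pendant '[[[0,0,0.2],[0,0,0]],[[0,0,0.4],[0,0,0]],[[0,0,0.55],[0,0,0]],[[0,0,0.6],[0,0,0]],[[0,0,0.62],[0,0,0]]]' >/dev/null
python3 -m pendant '[[[0,0,0],[0,0,0]],[[0,0,0],[0,0,0]]]' | grep -E "pos|ft_f"
python3 -m pendant '[[[0,0,0.02],[0,0,0]],[[0,0,0.03],[0,0,0]],[[0,0,0.03],[0,0,0]],[[0,0,0.03],[0,0,0]]]' | grep -E "pos|ft_f"
python3 -m pendant '[[[0,0,0.01],[0,0,0]],[[0,0,0.01],[0,0,0]],[[0,0,0.01],[0,0,0]],[[0,0,0.01],[0,0,0]]]' | grep -E "pos|ft_f"
```

```text
tool_pos: [0.4396, -0.11, 0.0375]
ft_force: [-0.1, 0.2, 0.4]
tool_pos: [0.439, -0.1101, 0.0345]
ft_force: [0.6, 0.1, -0.3]
tool_pos: [0.4389, -0.1101, 0.0335]
ft_force: [-0.3, 0.1, 0.1]
```

```bash

python3 -m pendant '[[[0,0,0.01],[0,0,0]],[[0,0,0.01],[0,0,0]],[[0,0,0.01],[0,0,0]],[[0,0,0.01],[0,0,0]]]' | grep -E "pos|ft_f"
python3 -m pendant '[[[0,0,0],[0,0,0]],[[0,0,0],[0,0,0]],[[0,0,0],[0,0,0]],[[0,0,0],[0,0,0]],[[0,0,0],[0,0,0]]]' 0.5 | grep -E "pos|ft_f|width"
python3 -m pendant '[[[0,0,-0.15],[0,0,0]],[[0,0,-0.4],[0,0,0]],[[0,0,-0.6],[0,0,0]],[[0,0,-0.8],[0,0,0]],[[0,0,-1],[0,0,0]]]' | grep -E "pos|ft_f|width"
python3 plan.py .4545 .2325 .115 8 .4545 .2325 .044 8
```

```text
tool_pos: [0.439, -0.1101, 0.0334]
ft_force: [-1.9, 1.1, 5.4]
tool_pos: [0.4388, -0.1099, 0.0324]
ft_force: [0.1, 0.9, 0.1]
grip_width: 0.0463
tool_pos: [0.4388, -0.11, 0.1133]
ft_force: [1.0, 0.7, 0.4]
grip_width: 0.0469
t 18.85 [ 0.4388 -0.11    0.1133] F [1.  0.7 0.4] w 0.0469 g 0.0
[1.0, 0.17, -0.0] [-0.0, -0.0, -0.04]
[1.0, 0.19, -0.01] [-0.0, -0.0, 0.0]
[1.0, 0.19, -0.0] [-0.0, -0.0, 0.0]
[1.0, 0.19, -0.01] [-0.0, -0.0, 0.0]
[0.21, 0.04, -0.0] [-0.0, -0.0, 0.0]
--
[0.0, -0.0, 0.89] [-0.0, -0.0, 0.0]
--
```

```bash

for i in 1 2 3 4; do python3 -m pendant '[[[0.2,0.04,0],[0,0,0]],[[0.4,0.08,0],[0,0,0]],[[0.6,0.11,0],[0,0,0]],[[0.8,0.15,0],[0,0,-0.01]],[[1,0.19,0],[0,0,-0.01]]]' >/dev/null; done
python3 -m pendant '[[[0.1,0.02,0],[0,0,0]],[[0.21,0.04,0.1],[0,0,0]],[[0.21,0.04,0.2],[0,0,0]],[[0.21,0.04,0.2],[0,0,0]],[[0.21,0.04,0.2],[0,0,0]]]' >/dev/null
python3 plan.py .4555 .233 .043 8
python3 - <<'E'
from h import *
im,_=arm.get_image("scene");b,_=arm.get_image("top")
cv2.imwrite("pics/c6.png",np.vstack([cv2.resize(im[125:205,140:260,::-1],(780,300)),cv2.resize(b[150:230,250:400,::-1],(780,300))]))
E
```

```text
t 20.93 [0.4582 0.2313 0.0953] F [0.  0.4 0.6] w 0.0473 g 0.0
[0.03, -0.03, 0.65] [-0.01, 0.0, 0.0]
--
```

View pics/c6.png

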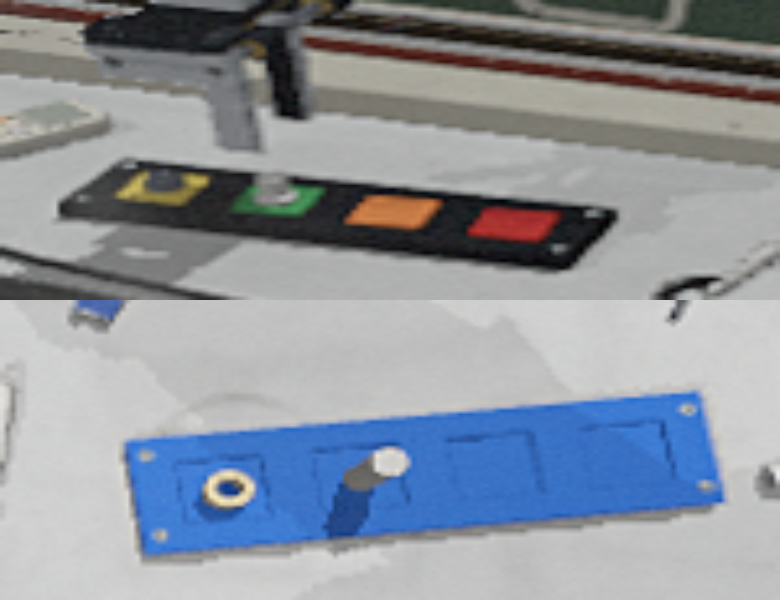

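The brass bushing sits flat in the left nest at (228,488), and the pin still stands. Next is the steel bushing, gripped on its barrel.

```bash

python3 -m pendant '[[[0.02,-0.03,0.2],[0,0,0]],[[0.02,-0.03,0.4],[0,0,0]],[[0.02,-0.03,0.6],[0,0,0]],[[0.02,-0.03,0.65],[0,0,0]],[[0.02,-0.03,0.65],[0,0,0]]]'>/dev/null
python3 -m pendant '[[[0,0,0],[0,0,0]],[[0,0,0],[0,0,0]],[[0,0,0],[0,0,0]]]' | grep -E "pos|ft_f|width"
python3 -m pendant '[[[0,0,0],[0,0,0]],[[0,0,0],[0,0,0]],[[0,0,0],[0,0,0]],[[0,0,0],[0,0,0]],[[0,0,0],[0,0,0]]]' 1 20 | grep -E "pos|ft_f|width"
python3 -m pendant '[[[0,0,0],[0,0,0]],[[0,0,0],[0,0,0]],[[0,0,0],[0,0,0]],[[0,0,0],[0,0,0]],[[0,0,0],[0,0,0]]]' | grep -E "pos|ft_f|width|grip"
```

```text
tool_pos: [0.4574, 0.2337, 0.0461]
ft_force: [-0.4, 0.8, 0.2]
grip_width: 0.0469
tool_pos: [0.4564, 0.2335, 0.0448]
ft_force: [0.7, 0.7, -0.6]
grip_width: 0.0172
tool_pos: [0.4564, 0.2335, 0.0447]
ft_force: [-0.7, 0.6, -0.6]
grip_width: 0.0157
grip_force: 19.8
```

```bash

python3 -m pendant '[[[0,0,-0.2],[0,0,0]],[[0,0,-0.4],[0,0,0]],[[0,0,-0.6],[0,0,0]],[[0,0,-0.8],[0,0,0]],[[0,0,-1],[0,0,0]]]' | grep -E "width|grip"
python3 plan.py .454 -.2327 .145 7 .454 -.2327 .0405 7
python3 - <<'E'
from h import *
im,_=arm.get_image("scene")
cv2.imwrite("pics/c7.png",cv2.resize(im[110:190,140:240,::-1],(720,560),interpolation=cv2.INTER_CUBIC))
E
```

```text
grip_width: 0.0155
grip_force: 19.7
t 22.95 [0.4561 0.2334 0.1252] F [-0.9 -0.4 -0.6] w 0.0155 g 19.7
[-1.0, -0.15, -0.04] [-0.0, 0.0, 0.04]
[-1.0, -0.13, -0.04] [-0.0, 0.0, -0.0]
[-1.0, -0.12, -0.04] [-0.0, 0.0, -0.0]
[-1.0, -0.13, -0.05] [-0.0, 0.0, -0.0]
[-1.0, -0.12, -0.04] [-0.0, 0.0, -0.0]
[-0.78, -0.1, -0.04] [-0.0, 0.0, -0.0]
--
[0.0, 0.0, 1.0] [-0.0, 0.0, -0.0]
[0.0, 0.0, 0.31] [-0.0, 0.0, -0.0]
--
```

View pics/c7.png

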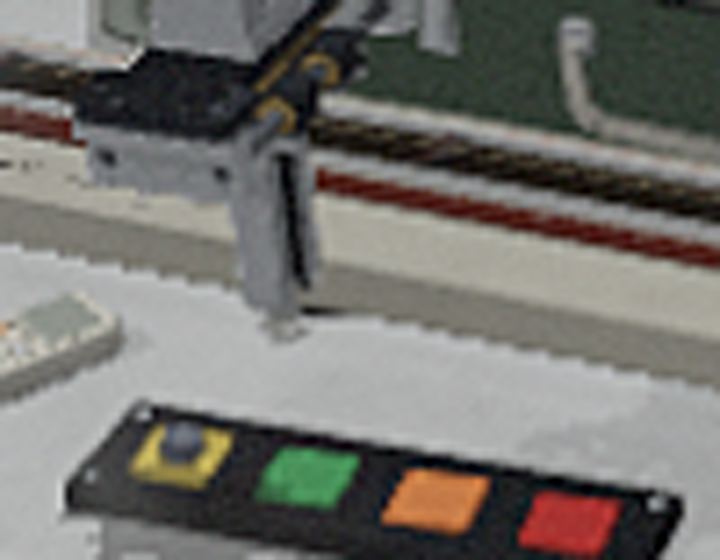

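The steel bushing is held: its collar shows below the fingertips at (283,328), and the green insert is empty and in place. I carry it over.

```bash

for i in 1 2 3 4 5; do python3 -m pendant '[[[-0.2,-0.03,-0.01],[0,0,0]],[[-0.4,-0.05,-0.02],[0,0,0]],[[-0.6,-0.08,-0.03],[0,0,0]],[[-0.8,-0.1,-0.04],[0,0,0.01]],[[-1,-0.13,-0.05],[0,0,0.01]]]' >/dev/null; done
python3 -m pendant '[[[-0.2,-0.03,0],[0,0,0]],[[-0.4,-0.06,0],[0,0,0]],[[-0.6,-0.08,0],[0,0,0]],[[-0.78,-0.1,0],[0,0,0]],[[-0.78,-0.1,0],[0,0,0]]]' >/dev/null
python3 -m pendant '[[[0,0,0],[0,0,0]],[[0,0,0],[0,0,0]]]' >/dev/null
python3 plan.py .454 -.2327 .0397 7
```

```text
t 25.67 [ 0.4563 -0.2322  0.1443] F [ 0.4  0.3 -0.9] w 0.0160 g 19.7
[-0.0, -0.02, 1.0] [-0.0, -0.0, -0.01]
[-0.0, -0.01, 0.31] [-0.0, -0.0, -0.0]
--
```

```bash

python3 -m pendant '[[[0,-0.02,0.2],[0,0,0]],[[0,-0.02,0.4],[0,0,0]],[[0,-0.02,0.6],[0,0,0]],[[0,-0.02,0.8],[0,0,0]],[[0,-0.02,1],[0,0,0]]]' >/dev/null
python3 -m pendant '[[[0,0,0.15],[0,0,0]],[[0,0,0.25],[0,0,0]],[[0,0,0.25],[0,0,0]],[[0,0,0.25],[0,0,0]]]' | grep -E "pos|ft_f"
python3 -m pendant '[[[0,0,0.02],[0,0,0]],[[0,0,0.03],[0,0,0]],[[0,0,0.03],[0,0,0]],[[0,0,0.03],[0,0,0]]]' | grep -E "pos|ft_f"
python3 -m pendant '[[[0,0,0.01],[0,0,0]],[[0,0,0.01],[0,0,0]],[[0,0,0.01],[0,0,0]],[[0,0,0.01],[0,0,0]]]' | grep -E "pos|ft_f"
```

```text
tool_pos: [0.4548, -0.2326, 0.0446]
ft_force: [0.6, -0.3, 0.2]
tool_pos: [0.4551, -0.2332, 0.0428]
ft_force: [-0.4, 0.7, 0.0]
tool_pos: [0.4548, -0.233, 0.0415]
ft_force: [0.5, 0.4, -0.4]
```

```bash

for i in 1 2; do python3 -m pendant '[[[0,0,0.01],[0,0,0]],[[0,0,0.01],[0,0,0]],[[0,0,0.01],[0,0,0]],[[0,0,0.01],[0,0,0]]]' | grep -E "pos|ft_f"; done
```

```text
tool_pos: [0.4548, -0.233, 0.0406]
ft_force: [0.7, -0.3, -0.0]
tool_pos: [0.4548, -0.233, 0.0398]
ft_force: [-0.0, 0.1, -1.1]
```

```bash

python3 -m pendant '[[[0,0,0.01],[0,0,0]],[[0,0,0.01],[0,0,0]],[[0,0,0.01],[0,0,0]],[[0,0,0.01],[0,0,0]]]' | grep -E "pos|ft_f"
python3 -m pendant '[[[0,0,0],[0,0,0]],[[0,0,0],[0,0,0]],[[0,0,0],[0,0,0]],[[0,0,0],[0,0,0]],[[0,0,0],[0,0,0]]]' 0.5 | grep -E "pos|ft_f|width"
python3 -m pendant '[[[0,0,-0.15],[0,0,0]],[[0,0,-0.4],[0,0,0]],[[0,0,-0.6],[0,0,0]],[[0,0,-0.8],[0,0,0]],[[0,0,-1],[0,0,0]]]' | grep -E "pos|ft_f|width"
python3 plan.py .454 -.2327 .145 7 .4485 .293 .115 8 .4485 .293 .0355 8
```

```text
tool_pos: [0.4549, -0.2331, 0.0396]
ft_force: [-1.7, 1.1, 4.0]
tool_pos: [0.4547, -0.2329, 0.0387]
ft_force: [0.5, -0.5, 0.1]
grip_width: 0.0447
tool_pos: [0.455, -0.2331, 0.1209]
ft_force: [0.9, 0.1, 0.7]
grip_width: 0.0471
t 28.92 [ 0.455  -0.2331  0.1209] F [0.9 0.1 0.7] w 0.0471 g 0.0
[0.01, -0.01, -0.3] [0.0, 0.0, -0.01]
--
[1.0, 0.11, 0.06] [0.0, 0.0, -0.04]
[1.0, 0.13, 0.06] [0.0, 0.0, 0.0]
[1.0, 0.13, 0.06] [0.0, 0.0, 0.0]
[1.0, 0.13, 0.05] [0.0, 0.0, 0.0]
[1.0, 0.13, 0.06] [0.0, 0.0, 0.0]
[1.0, 0.14, 0.05] [0.0, 0.0, 0.0]
[0.51, 0.07, 0.03] [0.0, 0.0, 0.0]
--
[0.0, -0.0, 0.99] [0.0, 0.0, 0.0]
--
```

```bash

python3 -m pendant '[[[0.05,0,-0.15],[0,0,0]],[[0.2,0.02,-0.3],[0,0,0]],[[0.45,0.05,-0.3],[0,0,0]],[[0.7,0.09,-0.3],[0,0,0]],[[1,0.12,-0.3],[0,0,-0.03]]]' | grep -E "pos"
python3 - <<'E'
from h import *
I=[np.load("top0.npz")['im'].astype(float)]+[arm.get_image("top")[0].astype(float) for _ in range(8)]
# rectify a metric patch at z=.026 around the nut: world axes, 0.25 mm/px, rows = x
T=np.linalg.inv(C['top']['cam_to_world']);K=C['top']['K'];k1=C['top']['k1']
def proj(P):
    c=P@T[:3,:3].T+T[:3,3];u=np.c_[c[:,0],-c[:,1]]/-c[:,2:];u=u*(1+k1*(u**2).sum(1,keepdims=True))
    return u*[K[0][0],K[1][1]]+[K[0][2],K[1][2]]
g=np.arange(-.02,.02,.00025);X,Y=np.meshgrid(-g,-g,indexing='ij')
P=np.c_[.4498+X.ravel(),.2932+Y.ravel(),np.full(X.size,.026)]
m=proj(P).astype(np.float32).reshape(len(g),len(g),2)
out=np.mean([cv2.remap(i.astype(np.float32),m[...,0],m[...,1],cv2.INTER_CUBIC) for i in I],0)
by=out[...,2]-out[...,0]*.6   # blue-ness against yellow
sel=np.hypot(X,Y)<.0155
best=[]
for cx in np.arange(-.003,.0031,.0005):
  for cy in np.arange(-.003,.0031,.0005):
    for a in range(0,60,4):
      h=np.max([(X-cx)*np.cos(np.radians(a+60*j))+(Y-cy)*np.sin(np.radians(a+60*j)) for j in range(6)],0)
      e=1/(1+np.exp(np.clip((h-.0095)/.0006,-50,50)));best.append((np.corrcoef(e[sel],by[sel])[0,1],a,cx,cy))
for a in range(0,60,4): print(a,np.round(max(b for b in best if b[1]==a),4))
v=np.clip(out[:,:,::-1],0,255).astype(np.uint8)
cv2.imwrite("pics/nut.png",cv2.resize(v,(560,560)))
E
```

```text
tool_pos: [0.4551, -0.1512, 0.1437]
0 [0.9703 0.     0.     0.001 ]
4 [9.682e-01 4.000e+00 0.000e+00 1.000e-03]
8 [9.676e-01 8.000e+00 0.000e+00 1.000e-03]
12 [9.683e-01 1.200e+01 0.000e+00 1.000e-03]
16 [9.701e-01 1.600e+01 0.000e+00 1.000e-03]
20 [9.728e-01 2.000e+01 0.000e+00 1.000e-03]
24 [9.761e-01 2.400e+01 0.000e+00 1.000e-03]
28 [9.796e-01 2.800e+01 0.000e+00 1.000e-03]
32 [9.826e-01 3.200e+01 0.000e+00 1.000e-03]
36 [9.847e-01 3.600e+01 0.000e+00 1.000e-03]
40 [9.853e-01 4.000e+01 0.000e+00 1.000e-03]
44 [9.841e-01 4.400e+01 0.000e+00 1.000e-03]
48 [9.815e-01 4.800e+01 0.000e+00 1.000e-03]
52 [9.777e-01 5.200e+01 0.000e+00 1.000e-03]
56 [9.736e-01 5.600e+01 0.000e+00 1.000e-03]
```

View pics/nut.png

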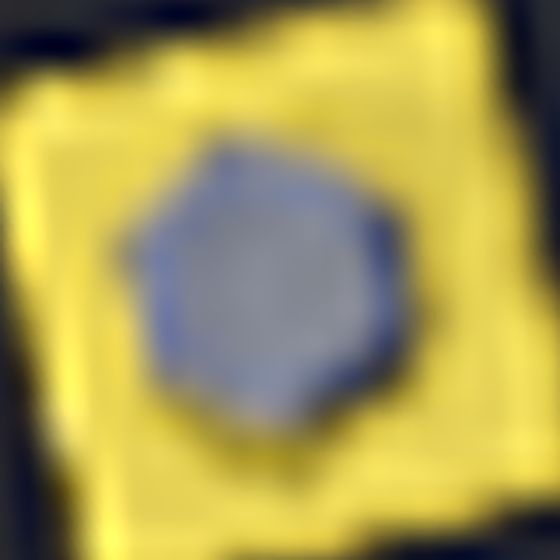

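The rectified nut view shows the corner pointing along my present closing line; the flats' normals lie at about 40° and −20°. So I'll grip the nut at yaw −20°.

```bash

for i in 1 2 3 4 5; do python3 -m pendant '[[[0.2,0.02,0.01],[0,0,0]],[[0.4,0.05,0.02],[0,0,0]],[[0.6,0.08,0.03],[0,0,0]],[[0.8,0.1,0.05],[0,0,0]],[[1,0.13,0.06],[0,0,0]]]' >/dev/null; done
python3 plan.py .4485 .293 .1 -20
```

```text
t 31.82 [0.4547 0.2511 0.1187] F [-0.2 -0.2  0.5] w 0.0472 g 0.0
[0.53, -0.01, 0.23] [-0.0, 0.0, 0.91]
--
```

```bash

python3 -m pendant '[[[0.1,0,0.05],[0,0,0.2]],[[0.2,0,0.1],[0,0,0.4]],[[0.3,0,0.15],[0,0,0.6]],[[0.45,0,0.2],[0,0,0.8]],[[0.53,-0.01,0.23],[0,0,0.91]]]' >/dev/null
python3 -m pendant '[[[0,0,0],[0,0,0]],[[0,0,0],[0,0,0]]]' >/dev/null
python3 plan.py .4485 .293 .0355 -20
python3 - <<'E'
from h import *
im,_=arm.get_image("scene");b,_=arm.get_image("top")
cv2.imwrite("pics/c8.png",np.vstack([cv2.resize(im[120:200,130:250,::-1],(780,300)),cv2.resize(b[150:230,250:400,::-1],(780,300))]))
E
```

```text
t 32.40 [0.4483 0.2924 0.1003] F [-0.3 -0.9  0.5] w 0.0470 g 0.0
[0.01, -0.0, 0.81] [-0.0, 0.0, 0.01]
--
```

View pics/c8.png

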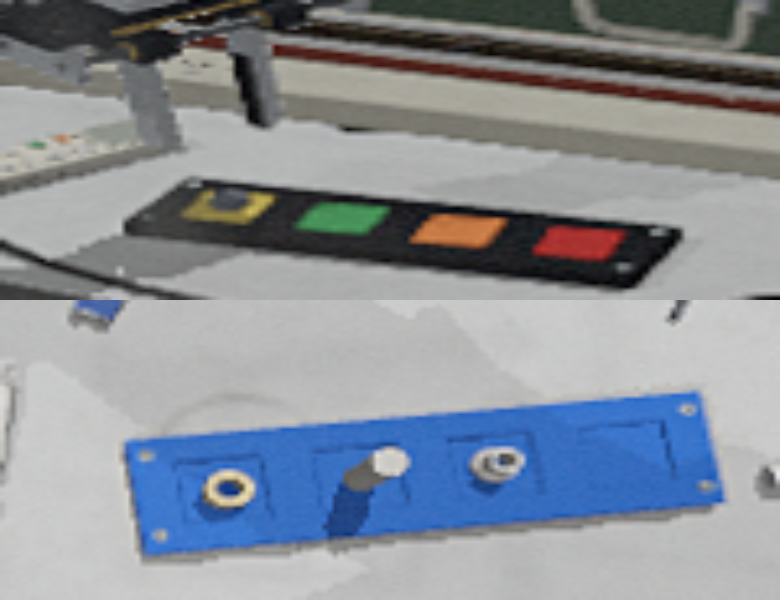

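The steel bushing is well seated in the third nest at (497,465), and the nut is between the open fingers. Next I grip it.

```bash

python3 -m pendant '[[[0.01,0,0.2],[0,0,0]],[[0.01,0,0.4],[0,0,0]],[[0.01,0,0.6],[0,0,0]],[[0.01,0,0.75],[0,0,0]],[[0.01,0,0.8],[0,0,0]]]'>/dev/null
python3 -m pendant '[[[0,0,0],[0,0,0]],[[0,0,0],[0,0,0]],[[0,0,0],[0,0,0]]]' | grep -E "pos|ft_f|width"
```

```text
tool_pos: [0.4492, 0.294, 0.0379]
ft_force: [-0.5, 0.1, -0.7]
grip_width: 0.0468
```

```bash

python3 -m pendant '[[[0,0,0.02],[0,0,0]],[[0,0,0.02],[0,0,0]],[[0,0,0.02],[0,0,0]],[[0,0,0.02],[0,0,0]]]' | grep -E "pos|ft_f|width"
for i in 1 2; do python3 -m pendant '[[[0,0,0],[0,0,0]],[[0,0,0],[0,0,0]],[[0,0,0],[0,0,0]],[[0,0,0],[0,0,0]],[[0,0,0],[0,0,0]]]' 1 20 | grep -E "pos|ft_f|width|grip"; done
```

```text
tool_pos: [0.4485, 0.2938, 0.0354]
ft_force: [-0.1, -1.0, 0.4]
grip_width: 0.0469
tool_pos: [0.4483, 0.2937, 0.0351]
ft_force: [-0.9, 0.5, -0.8]
grip_width: 0.0178
grip_force: 20.0
tool_pos: [0.4483, 0.2936, 0.0351]
ft_force: [-1.2, -0.8, -0.0]
grip_width: 0.0186
grip_force: 20.0
```

```bash

python3 -m pendant '[[[0,0,-0.2],[0,0,0]],[[0,0,-0.4],[0,0,0]],[[0,0,-0.6],[0,0,0]],[[0,0,-0.8],[0,0,0]],[[0,0,-1],[0,0,0]]]' | grep -E "width|grip"
python3 plan.py .4613 -.2942 .14 -20 .4613 -.2942 .031 -20
```

```text
grip_width: 0.0179
grip_force: 20.0
t 34.75 [0.4481 0.2935 0.1156] F [ 0.5 -0.2  0.1] w 0.0179 g 20.0
[-1.0, 0.39, -0.04] [-0.0, 0.0, 0.01]
[-1.0, 0.39, -0.05] [-0.0, 0.0, -0.0]
[-1.0, 0.39, -0.04] [-0.0, 0.0, -0.0]
[-1.0, 0.39, -0.05] [-0.0, 0.0, -0.0]
[-1.0, 0.39, -0.04] [-0.0, 0.0, -0.0]
[-1.0, 0.39, -0.05] [-0.0, 0.0, -0.0]
[-0.85, 0.33, -0.03] [-0.0, 0.0, -0.0]
--
[0.0, 0.0, 1.0] [-0.0, 0.0, -0.0]
[0.0, 0.0, 0.36] [-0.0, 0.0, -0.0]
--
```

```bash

for i in 1 2 3 4 5 6; do python3 -m pendant '[[[-0.2,0.08,-0.01],[0,0,0]],[[-0.4,0.16,-0.02],[0,0,0]],[[-0.6,0.23,-0.03],[0,0,0]],[[-0.8,0.31,-0.04],[0,0,0]],[[-1,0.39,-0.05],[0,0,0]]]' | grep grip_w; done
python3 -m pendant '[[[-0.2,0.08,0],[0,0,0]],[[-0.4,0.16,0],[0,0,0]],[[-0.6,0.23,0],[0,0,0]],[[-0.8,0.31,0],[0,0,0]],[[-0.85,0.33,0],[0,0,0]]]' >/dev/null
python3 -m pendant '[[[0,0,0],[0,0,0]],[[0,0,0],[0,0,0]]]' >/dev/null
python3 plan.py .4613 -.2942 .0301 -20
```

```text
grip_width: 0.0183
grip_width: 0.0177
grip_width: 0.0184
grip_width: 0.018
grip_width: 0.0176
grip_width: 0.0179
t 37.83 [ 0.4637 -0.2939  0.1388] F [ 0.3  0.7 -0.1] w 0.0185 g 20.0
[-0.01, -0.02, 1.0] [-0.0, -0.0, 0.01]
[-0.0, -0.01, 0.36] [-0.0, -0.0, -0.0]
--
```

```bash

python3 -m pendant '[[[0,-0.02,0.2],[0,0,0]],[[0,-0.02,0.4],[0,0,0]],[[0,-0.02,0.6],[0,0,0]],[[0,-0.02,0.8],[0,0,0]],[[0,-0.02,1],[0,0,0]]]' >/dev/null
python3 -m pendant '[[[0,0,0.15],[0,0,0]],[[0,0,0.29],[0,0,0]],[[0,0,0.29],[0,0,0]],[[0,0,0.29],[0,0,0]]]' | grep -E "pos|ft_f"
python3 -m pendant '[[[0,0,0.02],[0,0,0]],[[0,0,0.03],[0,0,0]],[[0,0,0.03],[0,0,0]],[[0,0,0.03],[0,0,0]]]' | grep -E "pos|ft_f"
python3 -m pendant '[[[0,0,0.01],[0,0,0]],[[0,0,0.01],[0,0,0]],[[0,0,0.01],[0,0,0]],[[0,0,0.01],[0,0,0]]]' | grep -E "pos|ft_f"
```

```text
tool_pos: [0.4621, -0.2932, 0.0355]
ft_force: [-0.8, -0.1, -0.5]
tool_pos: [0.4626, -0.2941, 0.0341]
ft_force: [-0.4, 0.1, -0.3]
tool_pos: [0.4623, -0.2938, 0.0327]
ft_force: [-0.2, 1.1, -0.1]
```

```bash

for i in 1 2 3; do python3 -m pendant '[[[0,0,0.01],[0,0,0]],[[0,0,0.01],[0,0,0]],[[0,0,0.01],[0,0,0]],[[0,0,0.01],[0,0,0]]]' | grep -E "pos|ft_f"; done
```

```text
tool_pos: [0.4622, -0.2937, 0.0318]
ft_force: [0.6, 0.2, -1.2]
tool_pos: [0.4623, -0.2937, 0.031]
ft_force: [0.1, -0.9, -1.1]
tool_pos: [0.4622, -0.2937, 0.0302]
ft_force: [-0.1, 0.9, -1.2]
```

```bash

python3 -m pendant '[[[0,0,0.005],[0,0,0]],[[0,0,0.005],[0,0,0]],[[0,0,0.005],[0,0,0]],[[0,0,0.005],[0,0,0]]]' | grep -E "pos|ft_f"
python3 -m pendant '[[[0,0,0.005],[0,0,0]],[[0,0,0.005],[0,0,0]],[[0,0,0.005],[0,0,0]],[[0,0,0.005],[0,0,0]]]' | grep -E "pos|ft_f"
```

```text
tool_pos: [0.4623, -0.2938, 0.0301]
ft_force: [-0.6, 0.3, 1.9]
tool_pos: [0.4623, -0.2938, 0.03]
ft_force: [-0.6, 1.9, 4.5]
```

Contact at the expected height. I release the nut, rise and back away to look.

```bash

python3 -m pendant '[[[0,0,0],[0,0,0]],[[0,0,0],[0,0,0]],[[0,0,0],[0,0,0]],[[0,0,0],[0,0,0]],[[0,0,0],[0,0,0]]]' 0.5 | grep -E "pos|ft_f|width"
python3 -m pendant '[[[0,0,-0.15],[0,0,0]],[[0,0,-0.4],[0,0,0]],[[0,0,-0.6],[0,0,0]],[[0,0,-0.8],[0,0,0]],[[0,0,-1],[0,0,0]]]' >/dev/null
python3 -m pendant '[[[0,0,-0.2],[0,0,0]],[[0.1,-0.05,-0.5],[0,0,0]],[[0.3,-0.15,-0.6],[0,0,0]],[[0.6,-0.25,-0.6],[0,0,0]],[[1,-0.39,-0.6],[0,0,0]]]' >/dev/null
for i in 1 2 3; do python3 -m pendant '[[[0.25,-0.1,0],[0,0,0]],[[0.5,-0.2,0],[0,0,0]],[[0.75,-0.3,0],[0,0,0]],[[1,-0.39,0],[0,0,0]],[[1,-0.39,0],[0,0,0]]]' >/dev/null; done
python3 plan.py
python3 - <<'E'
from h import *
im,_=arm.get_image("scene");b,d=arm.get_image("top")
cv2.imwrite("pics/c9.png",np.vstack([cv2.resize(im[175:255,250:370,::-1],(780,300)),cv2.resize(b[150:230,250:400,::-1],(780,300))]))
vv,uu=np.mgrid[:384,:512];P=at_depth("top",np.c_[uu.ravel(),vv.ravel()],d.ravel()).reshape(384,512,3)
import scipy.ndimage as nd
k=(d>0)&(abs(P[...,0]-.45)<.03)&(abs(P[...,1]+.2)<.13)&(P[...,2]>.0175)&(P[...,2]<.12)
lab,m=nd.label(k);t=np.radians(6.8);A=np.array([[np.cos(t),np.sin(t)],[-np.sin(t),np.cos(t)]])
for i in range(1,m+1):
    q=P[lab==i]
    if len(q)>8:
        t=q[q[:,2]>np.percentile(q[:,2],90)-.006];print(len(q),'rack xy mm',(A@(t.mean(0)[:2]-[.4505,-.2017])*1e3).round(1),'top z',np.percentile(q[:,2],[50,90]).round(4))
E
```

```text
tool_pos: [0.4621, -0.2937, 0.029]
ft_force: [-0.7, 0.8, 0.5]
grip_width: 0.0459
t 43.42 [0.4535 0.051  0.1581] F [-0.5 -0.  -0.6] w 0.0473 g 0.0
60 rack xy mm [  1.5 -90.4] top z [0.0212 0.0235]
88 rack xy mm [ 0.2 31.3] top z [0.0785 0.0826]
43 rack xy mm [  0.1 -31.1] top z [0.0321 0.0369]
62 rack xy mm [-0.5 93.1] top z [0.0287 0.0309]
```

View pics/c9.png

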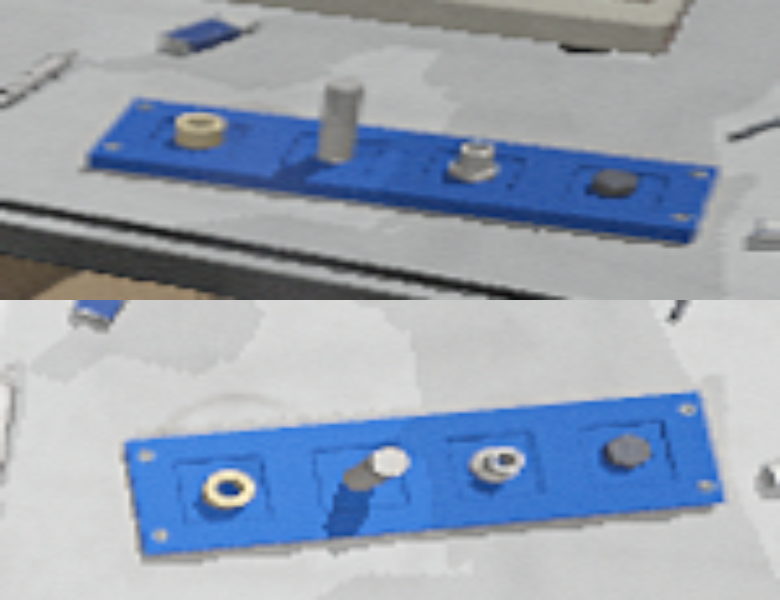

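All four parts stand upright in the right nests: brass (228,488), pin (360,475), steel (497,465) and nut (628,450) in the lower crop. Offsets from the nest centres are at most 3 mm, with top heights of 21, 81, 35 and 29 mm expected and measured to match. I hand the job in.

```bash
python3 -c "
from bench import arm
print(arm.close_job())"
```

```text
the job is handed in; nothing more can be done
None
```

All four samples now stand upright in the blue rack in reverse order (brass bushing, ground pin, steel bushing, hexagon nut from the left), each within about 3 mm of its nest centre in the last top view, and the job was handed in at about 43 s of the 112 s allowed; the hand-in returned no verdict.

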